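# Slide dried test plates off the warming block and stack them

### The job

The two long double test plates have dried on the warming block: slide them out over its open front edge so that you can take hold of them, and stack them gently, one flat and square on top of the other, centred on the cradle between its two end lips. Leave the short single plate in its lane, do not drop a plate, and do not disturb the bottles and the timer.

Things in the scene. Friction and masses are not known exactly. Their poses are not given: they have to be found in the camera images.
- warmer_front (a point): Middle of the open front edge of the fixed warming block, at lane-floor height (40 mm above the bench). White box with dark steel top, 211 mm long (x) and 188 mm wide (y), left or right of the middle of the bench. x axis along the lanes to the closed rear, y across, z up; the block reaches from x = 0 to 0.211 in this frame.
- warmer_lane (a point): Centre of the middle lane's floor, 0.1025 m behind the front edge; axes as warmer_front. Three lanes 56 mm wide, centre lines at y = -0.061, 0, +0.061. Rails between and beside them, 5 mm wide, stand 8 mm above the floor (3 mm over a plate's top: no pinching a plate inside a lane). Open at the front, closed by a wall 14 mm above the floor, 0.205 m behind the front edge.
- cradle_top (a point): Centre of the upper face of the fixed grey stacking cradle, 30 mm above the bench; x along its length, z up. Its plinth is 36 mm wide (y), narrower than a plate, so fingers pass it; its foot is 46 mm wide, 6 mm high. End lips at x = -0.0775 and +0.0775 (6 mm thick, 14 mm above the face) leave 155 mm free for the 135 mm plates.
- double_1_mid (a point): Centre (half-way up) of a long off-white double test plate, 135 x 52 x 5 mm, about 22 g; the two doubles are alike and interchangeable. x axis along its length, z up. Starts flat in any one of the block's three lanes, centred across it to 1 mm, front end 3 to 30 mm inside the front edge, at least 40 mm of free lane behind its rear end; a light push slides it.
- double_2_mid (a point): Centre (half-way up) of a long off-white double test plate, 135 x 52 x 5 mm, about 22 g; the two doubles are alike and interchangeable. x axis along its length, z up. Starts flat in any one of the block's three lanes, centred across it to 1 mm, front end 3 to 30 mm inside the front edge, at least 40 mm of free lane behind its rear end; a light push slides it.
- single_mid (a point): Centre (half-way up) of the short single test plate, 67 mm long, 52 mm wide, 5 mm thick; it stays. x axis along its length, z up. Starts flat in any one of the block's three lanes, centred across it to 1 mm.
- wash_mid (a point): Centre of the upright white wash bottle with green cap, 54 mm in diameter, 118 mm tall; bystander between block and cradle.
- reagent_mid (a point): Centre of the upright brown reagent bottle with black cap, 44 mm in diameter, 92 mm tall; bystander near the robot, between block and cradle.
- bench_timer_mid (a point): Centre of the timer lying on its back, 60 x 66 x 19 mm; bystander.
- double_1: The same plate as point double_1_mid; origin at the centre of its underside, 2.5 mm below that point.
- double_2: The same plate as point double_2_mid; origin at the centre of its underside, 2.5 mm below that point.
Mind the look-alikes: they are no part of the job. Leave any blue or purple look-alike of the double_1 alone.

How it is judged:
On the way:
1. a double plate has been slid out so that it overhangs the block's front edge by at least 25 mm, still level with its lane (((x of double_1_mid in the frame of warmer_front between -0.02 and 0.0425 m and z of double_1_mid in the frame of warmer_front between -0.003 and 0.009 m and angle between double_1_mid's own z axis and vertical below 0.15 rad) or (x of double_2_mid in the frame of warmer_front between -0.02 and 0.0425 m and z of double_2_mid in the frame of warmer_front between -0.003 and 0.009 m and angle between double_2_mid's own z axis and vertical below 0.15 rad))).
At the end, for the whole second after the job is handed in: Both double plates lie released, still and flat on the cradle between its lips, one directly upon the other, each with its centre within 12 mm along and 9 mm across of the cradle's centre and square to it within 0.12 rad; the single plate is still in its lane (within 15 mm of where it was) (((x of double_1_mid in the frame of cradle_top between -0.012 and 0.012 m and y of double_1_mid in the frame of cradle_top between -0.009 and 0.009 m and z of double_1_mid in the frame of cradle_top between 0.0005 and 0.0045 m and angle between the x axis of each of double_1_mid, double_2_mid and the x axis of cradle_top, either way round below 0.12 rad and angle between each of double_1_mid, double_2_mid's own z axis and vertical below 0.06 rad and linear speed of each of double_1, double_2 below 0.02 m/s and x of double_2_mid in the frame of cradle_top between -0.012 and 0.012 m and y of double_2_mid in the frame of cradle_top between -0.009 and 0.009 m and z of double_2_mid in the frame of cradle_top between 0.0055 and 0.0095 m) or (x of double_2_mid in the frame of cradle_top between -0.012 and 0.012 m and y of double_2_mid in the frame of cradle_top between -0.009 and 0.009 m and z of double_2_mid in the frame of cradle_top between 0.0005 and 0.0045 m and angle between the x axis of each of double_2_mid, double_1_mid and the x axis of cradle_top, either way round below 0.12 rad and angle between each of double_2_mid, double_1_mid's own z axis and vertical below 0.06 rad and linear speed of each of double_2, double_1 below 0.02 m/s and x of double_1_mid in the frame of cradle_top between -0.012 and 0.012 m and y of double_1_mid in the frame of cradle_top between -0.009 and 0.009 m and z of double_1_mid in the frame of cradle_top between 0.0055 and 0.0095 m)) and not (distance of single_mid from where it was at the start of the episode above 0.015 m)); the robot touches nothing.
It fails at once if a bottle is shifted by more than 20 mm or knocked over, or the timer shifted by more than 20 mm (distance of any of wash_mid, reagent_mid, bench_timer_mid from where it was at the start of the episode above 0.02 m).
It fails at once if the single plate is moved by more than 15 mm (distance of single_mid from where it was at the start of the episode above 0.015 m).
It fails at once if a double plate is dropped (falls free by about 3 cm or more) ((linear speed of double_1 above 0.75 m/s and contact force between the fingers and double_1 below 0.02 N) or (linear speed of double_2 above 0.75 m/s and contact force between the fingers and double_2 below 0.02 N)).
It also fails if it takes over 69 s, if anything falls off the work surface, if the arm or the gripper's body presses on something with over 40 N, if the wrist force passes 120 N, or if a joint passes its speed limit or range.

### The arm

A 7-joint arm with a two-finger parallel gripper is mounted at the origin on a cart in front of the work surface, level with it; the furniture and walls round the work are solid. World frame = base frame: x ahead of the robot, y to its left, z up, the work surface at z = 0. Lengths are in m, angles in rad, forces in N, time in s.
With the tool pointing down it reaches from about 0.4 to 0.9 m from the base axis. Payload 5.5 kg.
Tool frame: the origin (TCP) lies midway between the tips of the shut fingers; the grasp point (between the pads) lies 19 mm behind it (manip.grip_depth is the distance from the TCP to the grasp point, in m); z points along the fingers, y is the line along which they close (so a half turn about z gives the same grasp; the last joint's range is limited). The gripper opens to 92 mm and grips with 3 to 60 N. Pads are 19 mm wide; open, the fingers measure 130 mm over their backs; the gripper's body (75 mm by 190 mm) begins 47 mm behind the grasp point.
Start: joints at [1.606, 0.501, -0.427, 1.55, 0.221, 1.138, -0.21], TCP at [0.147, -0.633, 0.227] pointing down, gripper open.
Joint ranges: [-2.88, 2.88], [-0.31, 2.03], [-1.54, 1.56], [0.2, 2.42], [-1.41, 4.55], [0.19, 2.02], [-2.57, 2.57]. Speed limits (rad/s): [2.57, 2.57, 3.14, 3.14, 3.14, 3.14, 3.14].

### API

Orientations are given as a unit quaternion [x, y, z, w].
In Python, from bench import manip, effector, viewer gives the robot as it stands. Calls block until the motion is done:
- manip.move_pose(position, orientation): joint-space move of the TCP to a pose.
- manip.servo_line(position, ori=None, vel=0.15): straight line of the TCP; ori=None keeps the orientation; vel is the mean speed in m/s.
- manip.movej(angles): joint-space move.
- effector.open_jaws() and effector.close(f_grip=None): open the fingers fully, or close them until they stop; f_grip is the grip in N (None keeps the last).
- manip.sleep(seconds).
- manip.solve_ik(position, orientation): joint angles nearest the present ones, or None.
- viewer.get_image(name): name is "scene" or "top" or "wrist"; returns the picture (480x640x3 uint8, red, green, blue); there is no depth.
- viewer.get_calibration(name): a dict with "vfov" (degrees; the focal length in pixels is half the picture's height over the tangent of half this angle, whatever the lens; pixels are square), "cx", "cy" (the principal point, pixels), "dist_coeffs" ([k1, k2, p1, p2, k3] as OpenCV has them; the pictures are not rectified), "eye" and "attitude" of the camera in the world. Camera axes: x right, y down, z forward; pixel columns grow to the right and rows downward; lengths in m; the calibration is good to about 2 mm. A picture is of the moment at which its call begins: read the wrist's pose just before it. get_calibration takes no time and is no camera call; for the wrist camera it gives the pose at the moment of the call.
A pose or a line that the arm cannot do raises manip.PlanningError and nothing moves.
- manip.hand_in(): hands the job in; it is judged then, once.
Readings, each from a call of its own:
- manip.current_clock(): time.
- manip.current_q(): joint angles.
- manip.current_joint_velocities(): joint speeds.
- manip.current_tau(): joint torques, N m.
- manip.current_tool_pos(): TCP position.
- manip.current_tcp_rot(): TCP orientation.
- manip.current_force(): force on the tool from outside, world axes, zero at the start.
- manip.current_wrist_torque(): the same for the moment, N m.
- manip.current_finger_gap(): finger opening in m.
- manip.current_gripper_force(): force on a finger pad.
Only numpy, scipy, OpenCV 4.12 (cv2) and the standard library are available. Lean on these libraries where they do the work, as an engineer would, in place of code of your own. Each camera call takes 0.05 s, during which the arm holds its last target. There are 200 camera calls.

## Working session

There is one attempt and no reset: what is moved stays moved. The work goes in short steps, each a Python script; the robot and the scene stay as the last script left them, time stands still between calls to the robot, and variables do not carry over. Pictures are saved under pics/ and viewed, at most 13 in all, crops included, and the job is handed in when it is done.

```bash
ls; mkdir -p pics; python3 - <<'E'
from bench import manip, effector, viewer
import cv2,numpy as np
for n in ["scene","top"]:
    cv2.imwrite(f"pics/{n}0.png",viewer.get_image(n)[:,:,::-1])
    print(n,viewer.get_calibration(n))
print(viewer.get_calibration("wrist"),manip.current_tool_pos(),manip.current_tcp_rot(),manip.current_clock(),manip.grip_depth)
E
```

```text
pics
scene {'vfov': 42.52546666700051, 'cx': 315.9594714144298, 'cy': 233.59645918796244, 'dist_coeffs': array([-0.1819064,  0.       ,  0.       ,  0.       ,  0.       ]), 'eye': array([-0.36506461,  0.44215439,  1.28021032]), 'attitude': array([-0.43722854,  0.82144846, -0.32418844,  0.1701631 ])}
top {'vfov': 47.10173987995082, 'cx': 317.8283525912466, 'cy': 244.563401518389, 'dist_coeffs': array([-0.07687706,  0.        ,  0.        ,  0.        ,  0.        ]), 'eye': array([ 0.3711812 , -0.18094339,  1.50702887]), 'attitude': array([-0.69926791,  0.71112478, -0.05596915,  0.04683371])}
{'vfov': 64.15259045190449, 'cx': 323.33706701478286, 'cy': 241.8064114994921, 'dist_coeffs': array([0.00965827, 0.        , 0.        , 0.        , 0.        ]), 'eye': array([ 0.21882049, -0.61591995,  0.38357123]), 'attitude': array([ 0.77560028, -0.61598049, -0.08721754,  0.10679585])} [ 0.14661528 -0.63261463  0.22578417] [ 9.93515013e-01  1.13697711e-01 -7.92544444e-05 -8.62161478e-04] 0.1 0.0188
```

View pics/top0.png

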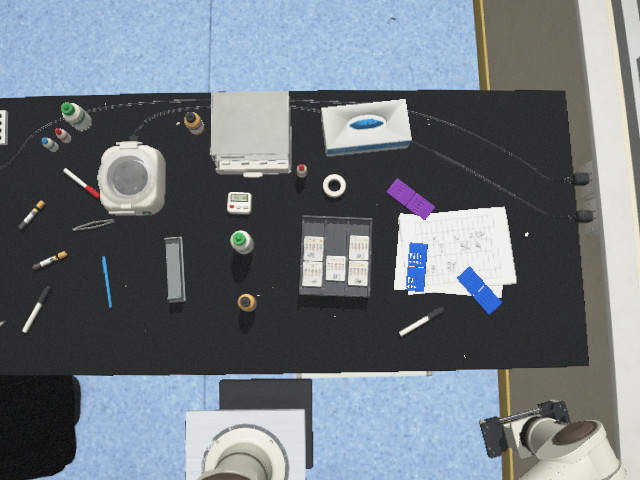

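View pics/scene0.png

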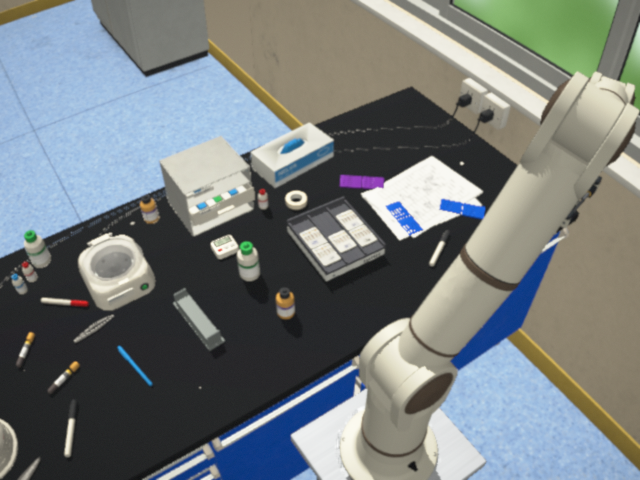

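The top view shows the block centred near (336,257) with off-white plates in three lanes: left lane long at (312,262), middle short at (335,268), right lane long at (358,260). The look-alikes are purple (411,198), blue (416,267) and blue (479,290), all outside the block. The cradle is at (175,269), the wash bottle at (241,241), the reagent bottle at (246,302) and the timer at (239,203). I'll check the choice and the open end in a close crop.

```bash
python3 - <<'E'
import cv2,numpy as np
t=cv2.imread("pics/top0.png");s=cv2.imread("pics/scene0.png")
a=cv2.resize(t[207:307,290:382],None,fx=5.5,fy=5.5,interpolation=cv2.INTER_CUBIC)[:550]
b=cv2.resize(t[225:315,155:195],None,fx=6,fy=6,interpolation=cv2.INTER_CUBIC)
b=cv2.copyMakeBorder(b,0,10,0,0,cv2.BORDER_CONSTANT)
cv2.imwrite("pics/crop1.png",np.hstack([a,b]))
cv2.imwrite("pics/crop2.png",cv2.resize(s[190:285,280:395],None,fx=6,fy=6,interpolation=cv2.INTER_CUBIC))
E
```

```text
(no output)
```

View pics/crop1.png

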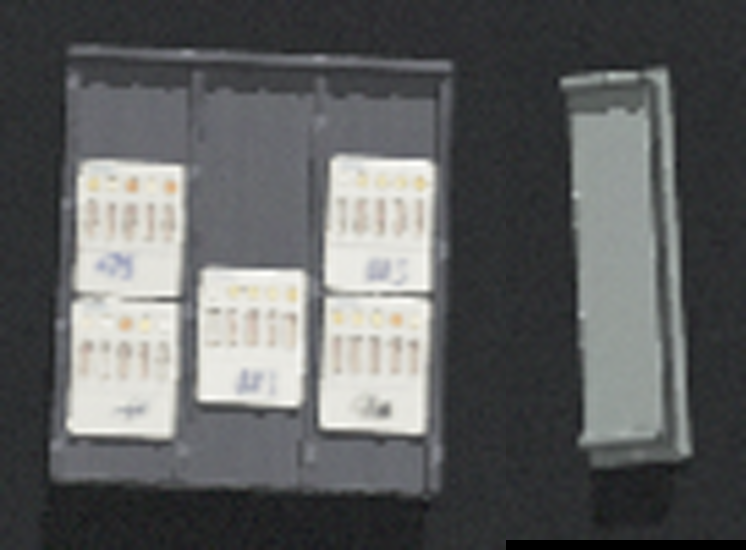

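View pics/crop2.png

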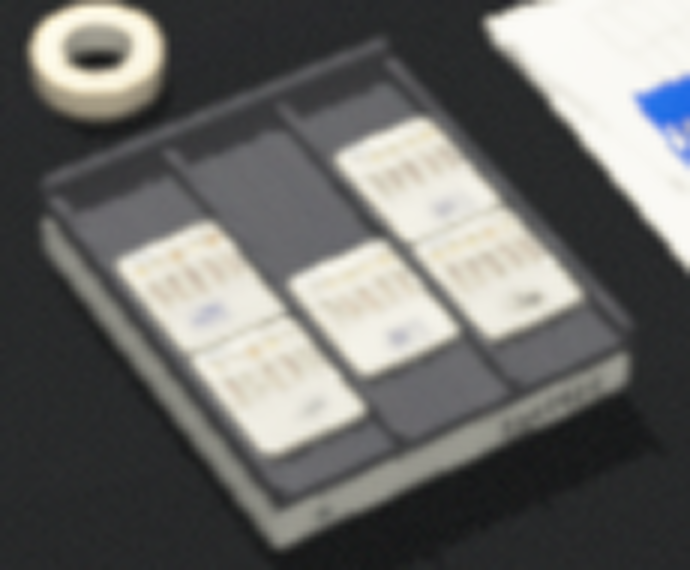

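The crops confirm the choice. Each outer-lane plate has two windows, so these are the doubles: left at crop (125,298), right at (375,294). The middle plate has one window and is the single, at (250,338). The closed wall is at the top of the crop and the open front faces the robot. Next I'll get positions from masks in the top view.

```bash
cat > h.py <<'E'
from bench import manip, effector, viewer
import cv2,numpy as np
from scipy.spatial.transform import Rotation as R
def cast(cal,px,z):
    f=240/np.tan(np.radians(cal["vfov"])/2)
    K=np.array([[f,0,cal["cx"]],[0,f,cal["cy"]],[0,0,1]])
    u=cv2.undistortPoints(np.float64(px).reshape(-1,1,2),K,np.array(cal["dist_coeffs"])).reshape(-1,2)
    d=R.from_quat(cal["attitude"]).apply(np.c_[u,np.ones(len(u))])
    return cal["eye"]+d*((z-cal["eye"][2])/d[:,2])[:,None]
def rects(mask,cal,z,amin):
    "(centre, (long, short), yaw of long axis) of each blob, from its contour cast on plane z"
    out=[]
    for c in cv2.findContours(mask,cv2.RETR_EXTERNAL,cv2.CHAIN_APPROX_NONE)[0]:
        if cv2.contourArea(c)<amin: continue
        p=cast(cal,c[:,0,:],z)[:,:2]
        b=cv2.boxPoints(cv2.minAreaRect(np.float32(p*1000)))/1000
        e1,e2=b[1]-b[0],b[2]-b[1]
        l,s=(e1,e2) if np.hypot(*e1)>np.hypot(*e2) else (e2,e1)
        a=np.arctan2(l[1],l[0]); a=(a+np.pi/2)%np.pi-np.pi/2
        out.append((b.mean(0).round(4),np.hypot(*l).round(4),np.hypot(*s).round(4),round(a,4)))
    return out
def ori(yaw):  # tool down, jaws closing across direction yaw
    return (R.from_euler("z",yaw)*R.from_quat([1,0,0,0])).as_quat()
E
python3 - <<'E'
from h import *
cal=viewer.get_calibration("top");t=cv2.imread("pics/top0.png");g=cv2.cvtColor(t,cv2.COLOR_BGR2GRAY)
m=np.zeros_like(g);m[210:302,296:376]=g[210:302,296:376]>140
m=cv2.morphologyEx(m*255 if m.max()==1 else m,cv2.MORPH_CLOSE,np.ones((3,3)))
for r in rects(m,cal,.045,200):print("plate",r)
C=lambda P:[(290+u/5.5-.4,207+v/5.5-.4) for u,v in P]
D=lambda P:[(155+(u-506)/6-.4,225+v/6-.4) for u,v in P]
p=cast(cal,C([(52,483),(432,495)]),.042);print("front edge",p.round(4))
print("rear wall top",cast(cal,C([(70,47),(452,62)]),.054).round(4))
# cradle: face corners (lower lip inner edge partly hidden), lip outer top corners
print("cradle face long sides",cast(cal,D([(572,110),(648,110),(586,435),(659,435)]),.03).round(4))
print("cradle lip tops",cast(cal,D([(562,76),(650,70),(581,444),(664,438)]),.044).round(4))
print("bottles",cast(cal,[(239,235)],.118)[0].round(3),cast(cal,[(246,301)],.092)[0].round(3),"timer",cast(cal,[(239,203)],.019)[0].round(3))
E
```

```text
plate (array([ 0.5419, -0.1873], dtype=float32), np.float32(0.1344), np.float32(0.0528), np.float32(-0.059))
plate (array([ 0.5442, -0.2792], dtype=float32), np.float32(0.1347), np.float32(0.1132), np.float32(-0.0648))
front edge [[ 0.4528 -0.1496  0.042 ]
 [ 0.4438 -0.3331  0.042 ]]
rear wall top [[ 0.6645 -0.1614  0.054 ]
 [ 0.6543 -0.3482  0.054 ]]
cradle face long sides [[0.5986 0.2119 0.03  ]
 [0.598  0.1772 0.03  ]
 [0.4515 0.2026 0.03  ]
 [0.451  0.1697 0.03  ]]
cradle lip tops [[0.612  0.2131 0.044 ]
 [0.614  0.1733 0.044 ]
 [0.4468 0.2011 0.044 ]
 [0.4489 0.1642 0.044 ]]
bottles [0.603 0.    0.118] [ 0.435 -0.015  0.092] timer [0.709 0.014 0.019]
```

```bash
cat >> h.py <<'E'
def look(name,z,amin=1500,thr=150):
    cal=viewer.get_calibration("wrist");im=viewer.get_image("wrist")
    cv2.imwrite(f"pics/{name}.png",im[:,:,::-1])
    g=im.min(2);m=cv2.morphologyEx(((g>thr)*255).astype(np.uint8),cv2.MORPH_CLOSE,np.ones((9,9)))
    return [r for r in rects(m,cal,z,amin)],cal,im
E
python3 - <<'E'
from h import *
c=viewer.get_calibration("wrist");print(R.from_quat(c["attitude"]).apply([0,0,1]))
effector.close(10)
manip.move_pose([0.46,-0.25,0.27],ori(-.056))
print(manip.current_clock(),manip.current_tool_pos(),manip.current_q())
r,cal,im=look("w1",.045)
for x in r:print(x)
E
```

```text
[-0.26686021 -0.05821318 -0.9619755 ]
3.3417 [ 0.45952035 -0.25129607  0.2698516 ] [ 1.05297002  0.26737676 -0.71228558  1.80908574  0.19203183  1.13538592
 -1.35189887]
(array([ 0.1452, -0.1038], dtype=float32), np.float32(0.551), np.float32(0.0449), np.float32(1.5133))
(array([0.2599, 0.0319], dtype=float32), np.float32(0.1204), np.float32(0.035), np.float32(1.5684))
(array([ 0.2419, -0.4416], dtype=float32), np.float32(0.0665), np.float32(0.0564), np.float32(1.5188))
(array([ 0.5254, -0.2468], dtype=float32), np.float32(0.0654), np.float32(0.0509), np.float32(-0.0576))
(array([ 0.5451, -0.1866], dtype=float32), np.float32(0.1336), np.float32(0.0513), np.float32(-0.056))
(array([ 0.5457, -0.3086], dtype=float32), np.float32(0.1329), np.float32(0.051), np.float32(-0.0603))
(array([ 0.545 , -0.4831], dtype=float32), np.float32(0.1731), np.float32(0.1723), np.float32(1.5072))
```

View pics/w1.png

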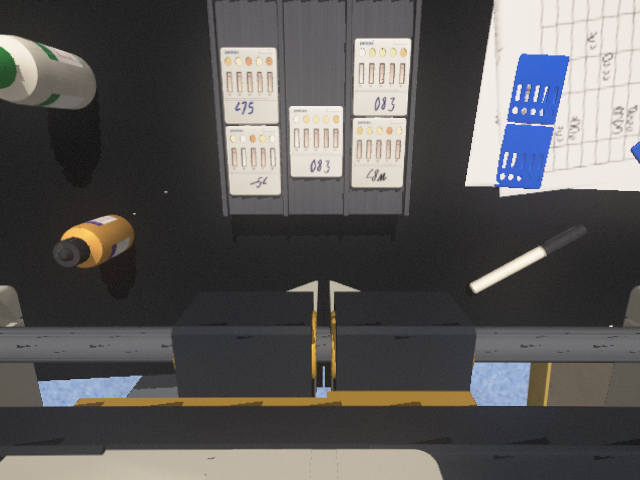

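The wrist view shows the left double at (252,120), the right double at (380,112), the single at (316,142) and the front edge along row 214. The fingers are clear. Now I'll push the left plate from behind with shut fingers.

```bash
cat >> h.py <<'E'
YAW=-.057
U=np.array([np.cos(YAW),np.sin(YAW)]);V=np.array([-np.sin(YAW),np.cos(YAW)])
def P(u,v,z): return [*(u*U+v*V),z]
def push(c,F,x_to):
    "shut fingers behind the plate centred at c, push its centre to x_to from front edge F"
    c=np.array(c);u,v=c@U,c@V
    manip.move_pose(P(u+.0675+.022,v,.10),ori(YAW))
    manip.servo_line(P(u+.0675+.022,v,.0428),vel=.1)
    print("down",manip.current_tool_pos(),manip.current_force())
    manip.servo_line(P(F+x_to+.0675+.0095,v,.0428),vel=.06)
    print("pushed",manip.current_force())
    manip.servo_line(P(F+x_to+.0675+.02,v,.0428),vel=.1)
    manip.servo_line(P(F+x_to+.0675+.02,v,.14),vel=.25)
    manip.move_pose(P(.445,v,.27),ori(YAW))
E
python3 - <<'E'
from h import *
cal=viewer.get_calibration("wrist")
e=cast(cal,[(255,213.5),(317,214),(380,214.5)],.04)[:,:2];print("front u:",e@U)
F=float((e@U).mean())
push([.5451,-.1866],F,.016)
r,cal,im=look("w2",.045)
for x in r:
  if x[0][0]>.35:print(x,"u-F",x[0]@U-F,"v",x[0]@V)
print(F,manip.current_clock())
E
```

```text
front u: [0.46711448 0.46655399 0.46597766]
down [ 0.63408257 -0.19138584  0.04185282] [ 0.02865622 -0.42842506  1.13193778]
pushed [-0.15982702 -0.30051111 -0.13875316]
(array([ 0.4721, -0.1828], dtype=float32), np.float32(0.1331), np.float32(0.0511), np.float32(-0.0545)) u-F 0.015198517567404868 v -0.1556079865716257
(array([ 0.5257, -0.2466], dtype=float32), np.float32(0.065), np.float32(0.0511), np.float32(-0.0586)) u-F 0.07234608292627692 v -0.21625083368798165
(array([ 0.5317, -0.4404], dtype=float32), np.float32(0.1459), np.float32(0.1045), np.float32(-0.0659)) u-F 0.08937699982937902 v -0.40939427592356376
(array([ 0.5462, -0.3083], dtype=float32), np.float32(0.1341), np.float32(0.0515), np.float32(-0.0631)) u-F 0.09632778911295942 v -0.2766827480480639
0.4665487116900408 8.2667
```

View pics/w2.png

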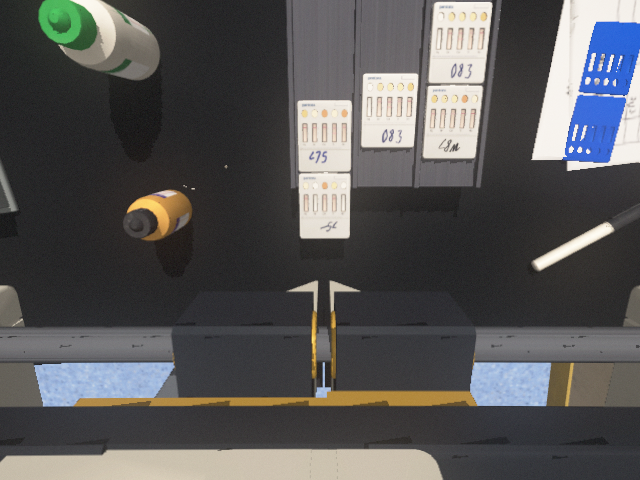

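The plate now overhangs by about 51 mm (front end at row 238, block edge at row 186) and is still level. Before grasping, I'll take one close look at the cradle with empty fingers.

```bash
python3 - <<'E'
from h import *
manip.move_pose([.43,.18,.27],ori(.06))
cal=viewer.get_calibration("wrist");im=viewer.get_image("wrist")
cv2.imwrite("pics/w3.png",im[:,:,::-1]);print(cal,manip.current_clock(),manip.current_q())
E
```

```text
{'vfov': 64.15259045190449, 'cx': 323.33706701478286, 'cy': 241.8064114994921, 'dist_coeffs': array([0.00965827, 0.        , 0.        , 0.        , 0.        ]), 'eye': array([0.50458757, 0.18351429, 0.42733926]), 'attitude': array([ 0.72050423, -0.67948909, -0.09566703,  0.10008022])} 9.6667 [ 0.67205108  0.31143249 -1.3060785   1.92550934  0.32927733  1.15358453
 -2.27240523]
```

View pics/w3.png

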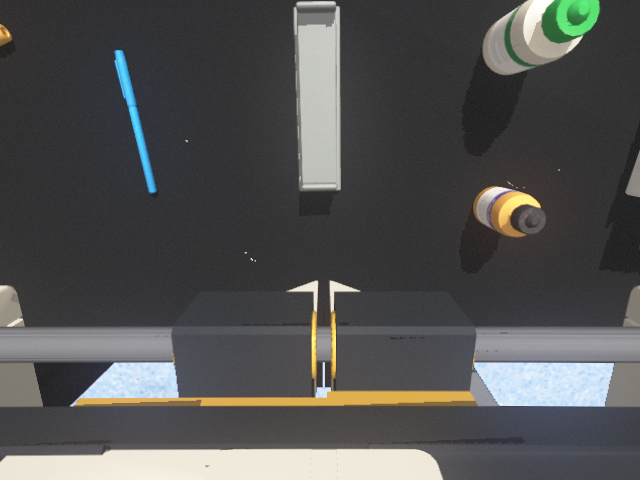

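```bash
python3 - <<'E'
import cv2
g=cv2.cvtColor(cv2.imread("pics/w3.png"),cv2.COLOR_BGR2GRAY)
print(list(g[0:35,318]));print(list(g[170:196,318]))
for r in (40,90,150):print(r,list(g[r,288:350]))
print(list(g[7,288:350]),list(g[186,288:350]))
E
```

```text
[np.uint8(55), np.uint8(176), np.uint8(217), np.uint8(219), np.uint8(193), np.uint8(156), np.uint8(136), np.uint8(110), np.uint8(91), np.uint8(77), np.uint8(81), np.uint8(81), np.uint8(91), np.uint8(111), np.uint8(122), np.uint8(120), np.uint8(122), np.uint8(122), np.uint8(123), np.uint8(122), np.uint8(123), np.uint8(121), np.uint8(122), np.uint8(122), np.uint8(156), np.uint8(201), np.uint8(201), np.uint8(200), np.uint8(202), np.uint8(200), np.uint8(201), np.uint8(200), np.uint8(199), np.uint8(199), np.uint8(200)]
[np.uint8(192), np.uint8(189), np.uint8(192), np.uint8(192), np.uint8(192), np.uint8(193), np.uint8(192), np.uint8(192), np.uint8(189), np.uint8(190), np.uint8(190), np.uint8(191), np.uint8(169), np.uint8(158), np.uint8(187), np.uint8(208), np.uint8(219), np.uint8(188), np.uint8(145), np.uint8(110), np.uint8(86), np.uint8(59), np.uint8(44), np.uint8(48), np.uint8(43), np.uint8(44)]
40 [np.uint8(58), np.uint8(59), np.uint8(55), np.uint8(55), np.uint8(56), np.uint8(58), np.uint8(79), np.uint8(114), np.uint8(124), np.uint8(134), np.uint8(171), np.uint8(198), np.uint8(198), np.
[... 3678 characters left out ...]
72), np.uint8(201), np.uint8(216), np.uint8(215), np.uint8(216), np.uint8(216), np.uint8(218), np.uint8(216), np.uint8(216), np.uint8(216), np.uint8(216), np.uint8(218), np.uint8(219), np.uint8(219), np.uint8(219), np.uint8(219), np.uint8(219), np.uint8(219), np.uint8(217), np.uint8(217), np.uint8(218), np.uint8(219), np.uint8(218), np.uint8(218), np.uint8(218), np.uint8(220), np.uint8(218), np.uint8(217), np.uint8(216), np.uint8(217), np.uint8(213), np.uint8(216), np.uint8(217), np.uint8(204), np.uint8(180), np.uint8(155), np.uint8(189), np.uint8(183), np.uint8(149), np.uint8(57), np.uint8(59), np.uint8(58), np.uint8(61), np.uint8(57), np.uint8(57), np.uint8(59), np.uint8(58), np.uint8(58)]
```

```bash
python3 - <<'E'
import cv2,numpy as np
g=cv2.imread("pics/w3.png")
a=cv2.resize(g[0:60,280:360],None,fx=5,fy=5,interpolation=cv2.INTER_CUBIC);b=cv2.resize(g[150:200,280:360],None,fx=5,fy=5,interpolation=cv2.INTER_CUBIC)
cv2.imwrite("pics/c3.png",np.vstack([a,b]))
E
```

```text
(no output)
```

View pics/c3.png

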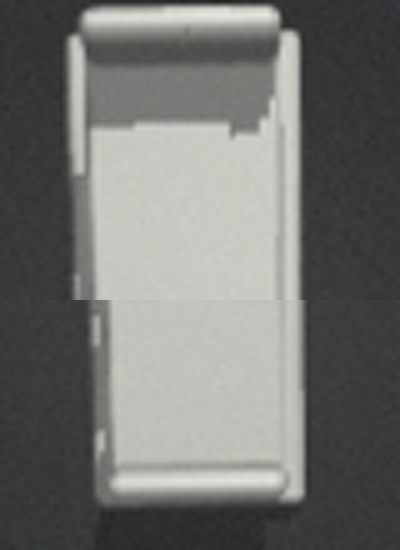

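The crop shows the cradle face between columns 298–335 at row 40 and 301–336 at row 150. The inner foot of the far lip is at row 12.7 and the inner top edge of the near lip at row 182.7. Next I'll compute the cradle pose from these, then grasp plate 1.

```bash
cat >> h.py <<'E'
F=.4665
def grasp(c,below,x=-.0145,f=20):
    "open, come down round the overhanging part, close, lift; returns offset of grasp behind plate centre"
    c=np.array(c);v=c@V;u=F+x
    effector.open_jaws()
    manip.move_pose(P(u,v,.10),ori(YAW))
    manip.servo_line(P(u,v,.0425-below),vel=.1)
    print("down",manip.current_tool_pos(),manip.current_force())
    effector.close(f)
    print("gap",manip.current_finger_gap(),manip.current_gripper_force(),manip.current_force())
    manip.servo_line(P(u,v,.06),vel=.04)
    manip.servo_line(P(u,v,.20),vel=.2)
    print("gap",manip.current_finger_gap(),manip.current_clock())
    return c@U-u
E
python3 - <<'E'
from h import *
cal={'vfov': 64.15259045190449, 'cx': 323.33706701478286, 'cy': 241.8064114994921, 'dist_coeffs': np.array([0.00965827, 0,0,0,0]), 'eye': np.array([0.50458757, 0.18351429, 0.42733926]), 'attitude': np.array([ 0.72050423, -0.67948909, -0.09566703,  0.10008022])}
l=cast(cal,[(297.9,40),(299.6,90),(301.4,150)],.03)[:,:2];r=cast(cal,[(335.6,40),(335.7,90),(336,150)],.03)[:,:2]
a=[np.polyfit(q[:,0],q[:,1],1) for q in (l,r)];print("slopes,width",a,(l-r).round(4).tolist())
m=(a[0]+a[1])/2;yaw=np.arctan(m[0])
far=cast(cal,[(316,12.7)],.03)[0];near=cast(cal,[(318,182.7)],.044)[0]
x=(far[0]+near[0])/2;print("length",far[0]-near[0],"centre",x,np.polyval(m,x),"yaw",yaw)
print("off",grasp([.4721,-.1828],.010))
im=viewer.get_image("wrist");cv2.imwrite("pics/w4.png",im[:,:,::-1])
E
```

```text
slopes,width [array([0.07498248, 0.16887125]), array([0.07155916, 0.13557592])] [[-0.002, 0.0352], [-0.002, 0.0349], [-0.002, 0.0349]]
length 0.1533427142665641 centre 0.5329433909151038 0.19127278259486818 yaw 0.0731401199160338
down [ 0.44289367 -0.18091602  0.03281922] [0.92546473 0.04116968 0.30377494]
gap 0.05131278413266945 19.99224454164505 [-0.16113028 -0.45310173  1.52238843]
gap 0.05156030957172451 15.8333
off 0.029747239875956344
```

View pics/w4.png

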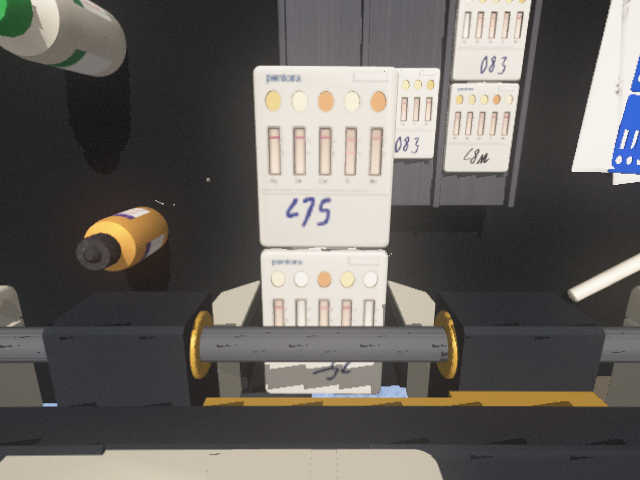

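Plate 1 is held square; its far corners are at (254,67) and (393,72). I'll check for droop, then carry it across and place it.

```bash
cat >> h.py <<'E'
CR=np.array([.5325,.191]);CY=.071
def place(off,lvl,below,gap):
    t=CR-off*np.array([np.cos(CY),np.sin(CY)]);z=.0325+.005*lvl-below+gap
    manip.servo_line([*t,.20],ori=ori(CY),vel=.22)
    manip.servo_line([*t,z+.03],vel=.2)
    manip.servo_line([*t,z],vel=.03)
    print("placed",manip.current_tool_pos(),manip.current_force())
    effector.open_jaws()
    manip.servo_line([*t,z+.15],vel=.2)
    manip.move_pose([.43,.18,.27],ori(CY))
    r,_,_=look(f"p{lvl}",.035+.005*lvl)
    for x in r:
        if x[0][0]>.4:
            d=x[0]-CR;c,s=np.cos(CY),np.sin(CY)
            print(x,"rel",d@[c,s],d@[-s,c],"clock",manip.current_clock())
E
python3 - <<'E'
from h import *
cal=viewer.get_calibration("wrist");t=np.array(manip.current_tool_pos())
p=cast(cal,[(254,67),(393,72)],t[2]+.0125);print("width",np.linalg.norm(p[0]-p[1]),"far end rel TCP",(p.mean(0)-t)[:2]@U,(p.mean(0)-t)[:2]@V)
place(.0297,0,.010,.0007)
E
```

```text
width 0.04846634598951401 far end rel TCP 0.09524288269334574 0.000536191424714097
placed [0.50300773 0.18900844 0.02335628] [ 0.38526961 -0.00444455 -0.48636971]
(array([ 0.6111, -0.0086], dtype=float32), np.float32(0.08), np.float32(0.0473), np.float32(1.2622)) rel 0.06424229337284497 -0.20467303362248723 clock 22.1
(array([0.5337, 0.1918], dtype=float32), np.float32(0.1698), np.float32(0.0517), np.float32(0.067)) rel 0.0012537181849116693 0.0007128550565095442 clock 22.1
```

View pics/p0.png

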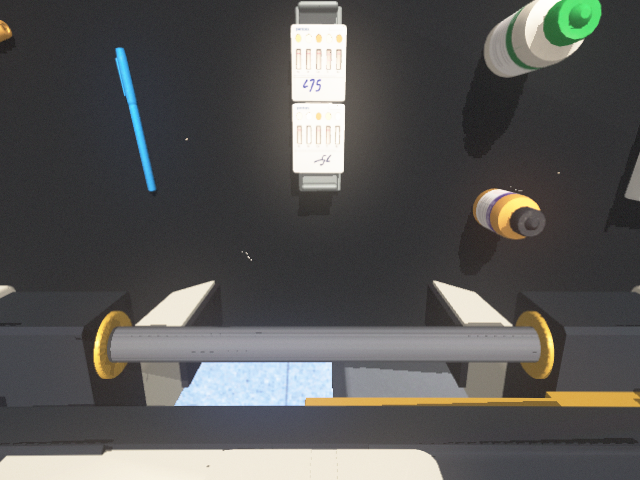

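Plate 1 lies flat between the lips, covering rows 24–174 around column 319. Its mask merged with the cradle, so I'll take its centre from those edges and then push plate 2 out.

```bash
python3 - <<'E'
from h import *
cal=viewer.get_calibration("wrist")
p=cast(cal,[(291,25),(347,26),(344.5,174),(292.5,174)],.035)[:,:2];d=p.mean(0)-CR
print("plate1 rel",d@[np.cos(CY),np.sin(CY)],d@[-np.sin(CY),np.cos(CY)],"yaw",np.arctan2(*(p[0]+p[1]-p[2]-p[3])[::-1]))
effector.close(10)
manip.servo_line([.43,-.25,.27],ori=ori(YAW),vel=.25)
push([.5460,-.3085],F,.009)
r,cal,im=look("w5",.045)
for x in r:
  if x[0][0]>.35:print(x,"u-F",x[0]@U-F,"v",x[0]@V)
print(manip.current_clock())
E
```

```text
plate1 rel -0.0018248462860601389 0.00026983952157769533 yaw 0.06235230712543092
down [ 0.63502807 -0.31330865  0.04180351] [-0.45824882  0.18002623  0.11134051]
pushed [-0.52242032  0.26765703  0.49010846]
(array([ 0.4582, -0.3043], dtype=float32), np.float32(0.1325), np.float32(0.0509), np.float32(-0.054)) u-F 0.008291573009791775 v -0.27770254850200493
(array([ 0.5256, -0.2469], dtype=float32), np.float32(0.065), np.float32(0.0513), np.float32(-0.057)) u-F 0.07231209099436009 v -0.21655604600365375
(array([ 0.5283, -0.5002], dtype=float32), np.float32(0.1992), np.float32(0.1464), np.float32(1.5069)) u-F 0.08943795840535729 v -0.46929082302444763
30.5833
```

```bash
python3 - <<'E'
from h import *
off=grasp([.4582,-.3043],.006,x=-.0128,f=35);print(off)
t=np.array(manip.current_tool_pos())
cal=viewer.get_calibration("wrist");im=viewer.get_image("wrist");cv2.imwrite("pics/w6.png",im[:,:,::-1])
g=im.min(2)>150
for r in (95,110,130,150,200):
    c=np.flatnonzero(g[r,200:450])+200
    q=cast(cal,[(c[0],r),(c[-1]+1,r)],t[2]+.0085);print(r,c[0],c[-1],np.linalg.norm(q[0]-q[1]),q.mean(0)[:2]@U-t[:2]@U,q.mean(0)[:2]@V-t[:2]@V)
E
```

```text
down [ 0.43758485 -0.30294379  0.03664839] [ 0.37140263 -0.00483498  0.15985896]
gap 0.05165040063283496 34.99080240726471 [-0.17789858 -0.80716883  1.8606798 ]
gap 0.05128805364905777 35.85
0.021091564763850545
95 211 449 0.08707317979327317 0.08722660573085278 -0.001978733250965925
110 212 449 0.08761374344410684 0.08206354704230995 -0.0021881200406139723
130 214 449 0.08809967856215793 0.07500774250127135 -0.0025985216160348545
150 216 449 0.08859513842280665 0.06774868646543081 -0.003020468495735673
200 260 388 0.050667391149039356 0.04866914745297474 0.00015758535124282824
```

View pics/w6.png

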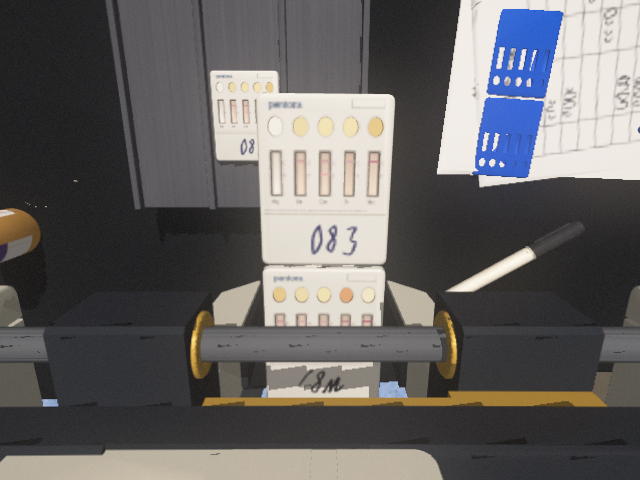

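Plate 2 is held almost level (far end at row 95, columns 258–394), and the single is still in its lane. Now I'll place it on top.

```bash
python3 - <<'E'
from h import *
place(.0218,1,.006,.0015)
E
```

```text
placed [0.51070848 0.18948477 0.03360243] [-2.96171317 -1.89142961  7.87849319]
(array([ 0.6097, -0.0058], dtype=float32), np.float32(0.0796), np.float32(0.0466), np.float32(1.2922)) rel 0.0630444597217961 -0.20178077161789287 clock 42.625
(array([0.5331, 0.1921], dtype=float32), np.float32(0.1678), np.float32(0.0519), np.float32(0.0619)) rel 0.0006765319151387316 0.0010546671138710177 clock 42.625
```

View pics/p1.png

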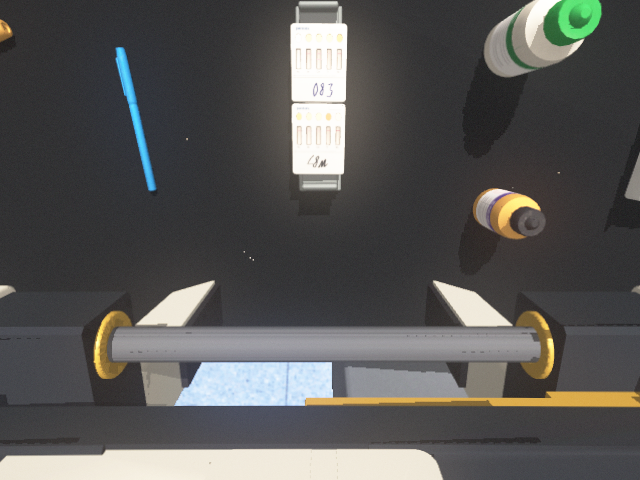

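The stack shows rows 24–174 and columns 291–346, with no lower plate visible at the sides. One numeric check of edges and flatness before I hand in.

```bash
python3 - <<'E'
from h import *
cal=viewer.get_calibration("wrist")
for n,z in(("p0",.035),("p1",.04)):
    g=cv2.imread(f"pics/{n}.png").min(2).astype(int)
    w=[(lambda c:(280+c[0],280+c[-1]+1))(np.flatnonzero(g[r,280:360]>150)) for r in(45,80,125,165)]
    print(n,w,[ (np.linalg.norm(np.diff(cast(cal,[(a,r),(b,r)],z),axis=0))*1000).round(1) for (a,b),r in zip(w,(45,80,125,165))],g[14:32,320],g[166:190,320])
p=cast(cal,[(291,25),(347,26),(344.5,174),(292.5,174)],.04)[:,:2];d=p.mean(0)-CR
print("plate2 rel",d@[np.cos(CY),np.sin(CY)],d@[-np.sin(CY),np.cos(CY)])
E
```

```text
p0 [(np.int64(291), np.int64(347)), (np.int64(292), np.int64(346)), (np.int64(292), np.int64(345)), (np.int64(293), np.int64(344))] [np.float64(51.8), np.float64(51.2), np.float64(51.8), np.float64(51.3)] [122 123 123 123 123 122 122 125 128 137 225 253 253 252 252 251 250 250] [242 246 246 247 246 247 227 153 120 125 174 191 191 192 187 188 175 158
 185 204 218 189 149 123]
p1 [(np.int64(290), np.int64(347)), (np.int64(291), np.int64(346)), (np.int64(292), np.int64(345)), (np.int64(293), np.int64(344))] [np.float64(52.1), np.float64(51.5), np.float64(51.2), np.float64(50.6)] [126 124 130 129 127 130 127 128 126 226 254 254 254 254 253 253 253 253] [207 235 247 248 248 247 247 228 162 125 127 123 125 123 120 170 165 156
 196 208 212 176 137 110]
plate2 rel -0.0021591651575772045 0.00041866933565858674
```

```bash
python3 -c "
from bench import manip
manip.sleep(.3);print(manip.current_clock(),manip.hand_in())"
```

```text
the job is handed in; nothing more can be done
42.925 None
```

I handed the job in at 42.9 s of the 69 s allowed, with both double plates stacked flat on the cradle about 2 mm off centre and about 0.01 rad off square by the wrist camera; the hand-in call returned no verdict.

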